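Sort the tangerine teas into the chest and press its shutters home

ROBOT

A 7-joint arm with a two-finger parallel gripper is mounted at the origin on the work surface. World frame = base frame: x ahead of the robot, y to its left, z up, the work surface at z = 0. Lengths are in m, angles in rad, forces in N, time in s.
With the tool pointing down it reaches from about 0.4 to 0.9 m from the base axis. Payload 5.5 kg.
Tool frame: the origin (TCP) lies on the centre line of the jaws, within the pads' length; the fingertips stand 17 mm ahead of it and the grasp point (between the pads) lies 2 mm behind it (tcp_to_tips is the distance from the TCP to the fingertips, in m); z points along the fingers, y is the line along which they close (so a half turn about z gives the same grasp; the last joint's range is limited). The gripper opens to 92 mm and grips with 3 to 60 N. Pads are 19 mm wide; open, the fingers measure 130 mm over their backs; the gripper's body (75 mm by 190 mm) begins 47 mm behind the grasp point.
Start: joints at [1.52, 0.501, -0.427, 1.55, 0.221, 1.138, -0.21], TCP at [0.201, -0.618, 0.244] pointing down, gripper open.
Joint ranges: [-2.88, 2.88], [-0.31, 2.03], [-1.54, 1.56], [0.2, 2.42], [-1.41, 4.55], [0.19, 2.02], [-2.57, 2.57]. Speed limits (rad/s): [2.57, 2.57, 3.14, 3.14, 3.14, 3.14, 3.14].

INTERFACE

Orientations are given as a unit quaternion [w, x, y, z].
In Python, from plant import state, grab_frame, job_done, tcp_to_tips gives the robot as it stands.
- The arm moves only by the tool apply_moves, never from a script. Its argument "targets" is one flat list of numbers, 5 for each row, row after row: the finger opening in mm, from 0 to 91.8, then the shift along the tool's x, y, z in mm, then the turn about the tool's z in rad. A call has 1 to 12 rows; each row shifts and turns the commanded pose from where the row before left it, along the tool's axes as they then stand; what a row does not reach is not made up. A row lasts 1/12 s, in which the tool goes at most 41.7 mm and 7.16 degrees, less where a joint would pass 70% of its speed; a pose out of reach is approached as far as the arm can. A call with a gripper value outside its range is refused whole. The fingers move at their own pace and stop on an object; the grip force is fixed at half the most. Time passes only in rows, so rows that do not move let the fingers close. It gives the time, the measured TCP pose, the force, the opening and the grip force at its end, in the units of the state.
- state(): the state, without advancing time (a new reading comes with each control period).
- grab_frame(name): name is "side" or "top" or "wrist"; returns a dict with "pixels" (480x640x3 uint8, red, green, blue), "range_z" (480x640 float32, m along the optical axis (not along the pixel's ray), 0 where there is no reading), "fov_y" (degrees; the focal length in pixels is half the picture's height over the tangent of half this angle, whatever the lens; pixels are square), "cx", "cy" (the principal point, pixels), "R" (3x3) and "t" (3): a world point X has camera coordinates R X + t; the wrist camera has in their place "hand_eye" (4x4, takes a point from camera to tool coordinates, whose origin is the TCP and whose axes are the flange's). Camera axes: x right, y down, z forward; pixel columns grow to the right and rows downward; lengths in m; the calibration is good to about 2 mm. A picture is of the moment at which its call begins: read the wrist's pose just before it.
- job_done(): hands the job in; it is judged then, once.
The state is a dict: "time_s": time; "joint_pos": joint angles; "joint_vel": joint speeds; "tau": joint torques, N m; "ee_pos": TCP position; "tcp_rot": TCP orientation; "force": force on the tool from outside, world axes, zero at the start; "torque": the same for the moment, N m; "width": finger opening in m; "grasp_force": force on a finger pad.
Only numpy, scipy, OpenCV 4.12 (cv2) and the standard library are available. Lean on these libraries where they do the work, as an engineer would, in place of code of your own. Each camera call takes 0.05 s, during which the arm holds its last target. There are 200 camera calls.

TASK

Put every tangerine tea on the tray into the chest through its hopper, setting the diverter lever each time so that orange fruit end up in the bin with the orange tile and green ones in the bin with the green tile. Once all are in, take the tamper from its cork rest, press its flat foot squarely down on the middle of the sprung plate until the plate is fully home and level, hold it there for a second, and stand the tamper upright back in the middle of its rest. Do not knock over any of the tea things.

Things in the scene. Friction and masses are not known exactly. Their poses are not given: they have to be found in the camera images.
- chest: Clear-walled tea chest, fixed, 396 x 152 mm, 171 mm high at its two flat roofs. Origin: centre of its underside, on the table; x along its long side, z up. The hopper in its middle is the only way in: a fruit dropped there lands on a flap, rolls down a ramp and stays in the roofed far bin (chest x 55 to 195 mm) or near bin (x -55 to -195 mm); it cannot be taken out again.
- hopper_mouth (a point): Centre of the wooden hopper's open mouth, at its rim 225 mm above the table, over the chest's middle. Inside 144 mm (chest x) by 136 mm (y), walls 8 mm thick.
- lever (a joint): Angle, rad, -0.5 to 0.5 (stops), of diverter lever and flap (they lean alike) about a level axis along chest y at x 0, z 118 mm. 0 upright, + leans to chest x+. The leaning flap closes that side, so fruit go to the OPPOSITE bin: +0.5 sends them to the near (x-) bin, -0.5 to the far (x+) bin. Push it fully to its stop. It stays where left (friction 1 N at the knob); starts anywhere.
- lever_knob (a point): Centre of the red 28 mm ball on the lever, a 12 mm rod outside the hopper at chest y -105 mm (29 mm from the hopper's outside), 145 mm from the lever's axis: 263 mm above the table when upright, 245 mm at a stop. A closed gripper from above can push the ball along chest x (keep the gripper's body above 280 mm).
- plate: Round steel press plate, 86 mm across, 8 mm thick, over the near bin's roof at chest x -135 mm, y 0. Origin: centre of its top face, 203 mm above the table when up; z up. It rides on a spring and rocks (up to 0.15 rad) if pushed askew; pressing it home shuts the chest's inner shutters.
- press (a joint): How far the press plate is pushed down, m: 0 up, 0.014 fully home (bottomed out on its base). The spring gives about 5 N at the start and 13 N at the bottom, and lifts the plate again when released.
- tile_orange: Fixed orange tile, 70 x 20 x 6 mm, on the roof of the bin that takes the orange fruit: at chest x +135 (far bin) or -135 mm (near bin), y -66 mm, on the roof edge. Origin: centre of its underside; axes along the chest's.
- tile_green: Fixed green tile, same size, on the roof of the bin that takes the green fruit (the other bin).
- tamper_c (a point): Centre, half-way up, of the standing tamper: 100 mm tall, 0.4 kg, a flat steel foot 70 mm across and 22 mm thick under an upright wooden handle 34 mm across that runs from 22 to 100 mm above its underside. z = its upward axis.
- rest: Flat round cork rest, fixed, 90 mm across and 6 mm high, on which the tamper stands at the start. Origin: centre of its underside, on the table.
- tray: Walnut gongfu tray, fixed, 350 x 380 mm, slatted top 40 mm above the table with an 8 mm rim all round (14 mm wide). Origin: centre of its underside. The fruit stand on it.
- orange0_c (a point): Centre of a stuffed tangerine tea, a hard dried fruit with orange peel, 60 mm across, 53 mm high, 50 g, round with a small flat foot and top. May be absent.
- orange1_c (a point): Centre of a stuffed tangerine tea, a hard dried fruit with orange peel, 60 mm across, 53 mm high, 50 g, round with a small flat foot and top. May be absent.
- orange2_c (a point): Centre of a stuffed tangerine tea, a hard dried fruit with orange peel, 60 mm across, 53 mm high, 50 g, round with a small flat foot and top. May be absent.
- green0_c (a point): Centre of a stuffed tangerine tea, a hard dried fruit with dark green peel, 60 mm across, 53 mm high, 50 g, round with a small flat foot and top. May be absent.
- green1_c (a point): Centre of a stuffed tangerine tea, a hard dried fruit with dark green peel, 60 mm across, 53 mm high, 50 g, round with a small flat foot and top. May be absent.
- green2_c (a point): Centre of a stuffed tangerine tea, a hard dried fruit with dark green peel, 60 mm across, 53 mm high, 50 g, round with a small flat foot and top. May be absent.
- cup0: Bystander: celadon cup, 60 mm across, 42 mm high, on the tray, nearest the right end (-y). Origin: centre of its underside.
- cup1: Bystander: celadon cup, alike, middle of the tray's robot side. Origin: centre of its underside.
- cup2: Bystander: celadon cup, alike, the tray's left part. Origin: centre of its underside.
- gaiwan: Bystander: white porcelain gaiwan with saucer and lid, 104 mm across, 94 mm high. Origin: centre of its underside.
- pitcher: Bystander: glass fairness pitcher, 76 mm across, 95 mm high. Origin: centre of its underside.
- tamper: The same tamper, its origin at the centre of its underside.
Not all that is in view belongs to the job. Of the things that look like the rest, take the one that is nearest to the robot's base at the start.

How it is judged:
On the way, in this order (a step that is already met when the one before it is completed fails the run):
1. every tangerine tea is in the bin of its colour (x of orange0_c in the frame of tile_orange between -0.085 and 0.085 m and y of orange0_c in the frame of tile_orange between -0.01 and 0.142 m and height (world z) of each of orange0_c, orange1_c, orange2_c, green0_c, green1_c, green2_c below 0.15 m and x of orange1_c in the frame of tile_orange between -0.085 and 0.085 m and y of orange1_c in the frame of tile_orange between -0.01 and 0.142 m and x of orange2_c in the frame of tile_orange between -0.085 and 0.085 m and y of orange2_c in the frame of tile_orange between -0.01 and 0.142 m and x of green0_c in the frame of tile_green between -0.085 and 0.085 m and y of green0_c in the frame of tile_green between -0.01 and 0.142 m and x of green1_c in the frame of tile_green between -0.085 and 0.085 m and y of green1_c in the frame of tile_green between -0.01 and 0.142 m and x of green2_c in the frame of tile_green between -0.085 and 0.085 m and y of green2_c in the frame of tile_green between -0.01 and 0.142 m), for 0.3 s.
2. the tamper holds the sprung plate fully home and level (value of joint press above 0.0122 m and angle between plate's own z axis and vertical below 0.06 rad and angle between tamper_c's own z axis and vertical below 0.08 rad and horizontal distance between tamper_c and plate below 0.02 m and height (world z) of tamper_c above 0.22 m and contact force between tamper and plate above 4 N and contact force between the fingers and plate below 0.5 N), for 0.6 s.
At the end, for the whole second after the job is handed in: Every present fruit lies in the bin under the tile of its colour, the sprung plate is up again (within 3 mm), and the tamper stands upright (within 0.1 rad) on its cork rest, within 30 mm of the middle, at rest (all of step 1 and horizontal distance between tamper_c and rest below 0.03 m and angle between tamper_c's own z axis and vertical below 0.1 rad and height (world z) of tamper_c between 0.05 and 0.066 m and linear speed of tamper below 0.02 m/s and value of joint press below 0.003 m); the robot touches nothing.
It fails at once if a cup, the gaiwan or the pitcher is knocked over (tilted more than 0.6 rad) (angle between any of cup0, cup1, cup2, gaiwan, pitcher's own z axis and vertical above 0.6 rad).
Of orange0, orange1, orange2, green0, green1, green2 only 3 to 4 are there at a start; the rules pass over those that are not, and their reading is None.
At some moment in a run one of orange0, orange1, orange2, green0, green1, green2 may be knocked a few centimetres aside while the robot is not near it.
It also fails if it takes over 210 s, if anything falls off the work surface, if the arm or the gripper's body presses on something with over 40 N, if the wrist force passes 120 N, or if a joint passes its speed limit or range.

## Working session

There is one attempt and no reset: what is moved stays moved. The work goes in short steps, Python scripts to look and compute and a tool call to move; the robot and the scene stay as the last step left them, time stands still between calls to the robot, and variables do not carry over. Pictures are saved under pics/ and viewed, at most 14 in all, crops included, and the job is handed in when it is done.

Besides the shell and the picture viewer there is one more tool, called after "Call:" as name(argument=value, ...) on one line, values as JSON. apply_moves: Moves the arm, as the interface text tells. Its arguments: {"type":"object","properties":{"targets":{"type":"array"}},"required":["targets"]}

```bash
ls; mkdir -p pics
cat > h.py <<'E'
import numpy as np,cv2
from plant import state,grab_frame,tcp_to_tips
def f(fr): return 240/np.tan(np.radians(fr["fov_y"])/2)
def world(fr,u,v,z=None):
    F=f(fr);R=np.array(fr["R"]);t=np.array(fr["t"])
    d=np.array([(u-fr["cx"])/F,(v-fr["cy"])/F,1.])
    if z is None: 
        p=d*fr["range_z"][int(round(v)),int(round(u))]
        return R.T@(p-t)
    c=-R.T@t; w=R.T@d
    return c+w*(z-c[2])/w[2]
def save(fr,n): cv2.imwrite(n,fr["pixels"][:,:,::-1])
E
python3 - <<'E'
from h import *
import pickle
s=state();print({k:np.round(v,3) for k,v in s.items()})
for n in("top","side"):
    fr=grab_frame(n);save(fr,f"pics/{n}0.png");pickle.dump(fr,open(n+"0.pkl","wb"));print(n,fr["fov_y"],fr["R"],fr["t"],[k for k in fr])
E
```

```text
pics
{'time_s': np.float64(0.0), 'joint_pos': array([ 1.52 ,  0.502, -0.427,  1.551,  0.221,  1.138, -0.21 ]), 'joint_vel': array([ 0.001, -0.001,  0.001,  0.   , -0.001,  0.002,  0.001]), 'tau': array([-0.0000e+00, -5.6658e+01, -5.8160e+00, -2.7911e+01, -6.9000e-02,
        3.1000e-02,  0.0000e+00]), 'ee_pos': array([ 0.2  , -0.618,  0.243]), 'tcp_rot': array([-0.001,  0.988,  0.156, -0.   ]), 'force': array([-0.684,  0.108, -0.012]), 'torque': array([ 0.021,  0.002, -0.007]), 'grasp_force': np.float64(0.0), 'width': np.float64(0.092)}
top 46.98439271501903 [[-0.01471005 -0.99988534  0.00359584]
 [-0.98987953  0.01405501 -0.14121254]
 [ 0.14114581 -0.00563669 -0.98997277]] [0.0539838  0.56442562 1.33361677] ['pixels', 'range_z', 'fov_y', 'cx', 'cy', 'R', 't']
side 42.21090107350686 [[ 0.89000901 -0.45571135  0.0145306 ]
 [-0.31176954 -0.6315251  -0.70991253]
 [ 0.33269163  0.62729835 -0.70413994]] [-0.45048796  0.30379039  1.58516979] ['pixels', 'range_z', 'fov_y', 'cx', 'cy', 'R', 't']
```

View pics/top0.png

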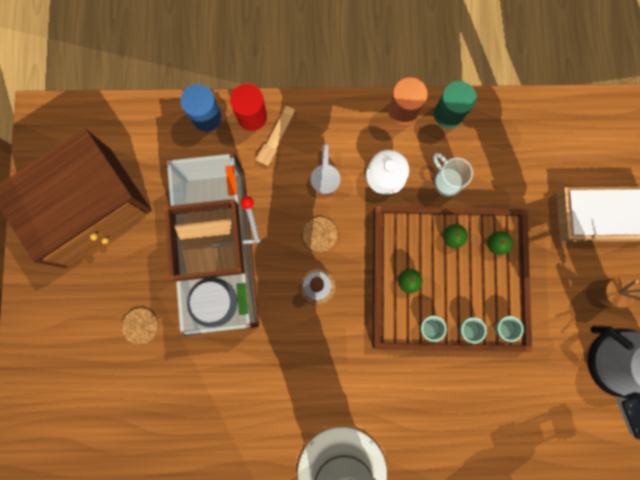

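View pics/side0.png

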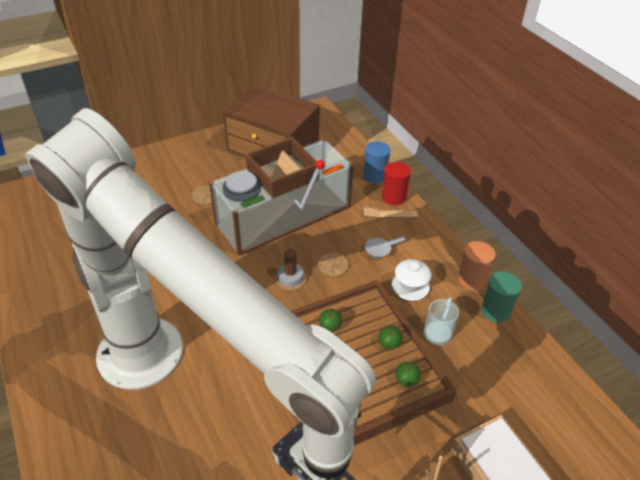

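The top view shows three green fruit at about (456,236), (500,243) and (410,281). The green tile is on the near bin, by the plate at (212,301), and the red knob is at (248,203). Rest candidates are the discs at (320,234) and (140,326), plus whatever is under the tamper at (317,286), which is nearest the base. I'll confirm with one enlarged crop and measure.

Run:
```python
from h import *
import pickle
fr=pickle.load(open("top0.pkl","rb"))
im=fr["pixels"][:,:,::-1]
a=cv2.resize(im[150:340,130:345],None,fx=3.1,fy=3.1,interpolation=cv2.INTER_CUBIC)
cv2.imwrite("pics/crop1.png",a)
for n,u,v,z in [("green A",456,236,.0665),("B",500,243,.0665),("C",410,281,.0665),("plate",212,301,.203),("knob",248,203,.25),("tamper handle top",317,284,.106),("disc1",320,234,.006),("disc2",140,326,.006),("cup",433,329,.08),("cup",474,330,.08),("cup",510,329,.08),("gaiwan",388,172,.09)]:
    print(n,np.round(world(fr,u,v,z),3),np.round(world(fr,u,v),3))
# green blobs
hsv=cv2.cvtColor(im.copy(),cv2.COLOR_BGR2HSV)
for nm,lo,hi in[("green",(45,120,20),(75,255,200)),("red",(0,220,120),(4,255,255)),("orange",(5,220,150),(12,255,255))]:
    n,l,st,c=cv2.connectedComponentsWithStats(cv2.inRange(hsv,lo,hi))
    print(nm,[(st[i].tolist(),np.round(c[i],1).tolist()) for i in range(1,n) if st[i][4]>25])
```

```text
green A [ 0.563 -0.287  0.066] [ 0.559 -0.279  0.097]
B [ 0.545 -0.394  0.066] [ 0.541 -0.385  0.093]
C [ 0.455 -0.171  0.066] [ 0.454 -0.166  0.093]
plate [0.41  0.281 0.203] [0.41  0.28  0.206]
knob [0.614 0.198 0.25 ] [0.612 0.197 0.26 ]
tamper handle top [0.449 0.054 0.106] [0.449 0.054 0.108]
disc1 [0.582 0.045 0.006] [0.582 0.045 0.008]
disc2 [0.357 0.496 0.006] [0.357 0.497 0.004]
cup [ 0.34  -0.218  0.08 ] [ 0.34  -0.225  0.046]
cup [ 0.337 -0.315  0.08 ] [ 0.336 -0.325  0.045]
cup [ 0.338 -0.4    0.08 ] [ 0.337 -0.413  0.045]
gaiwan [ 0.72  -0.123  0.09 ] [ 0.722 -0.124  0.085]
green [([436, 82, 39, 45, 1137], [454.9, 103.5]), ([444, 225, 23, 22, 347], [454.6, 235.9]), ([489, 232, 23, 22, 369], [499.5, 242.9]), ([400, 270, 21, 22, 340], [409.8, 280.7]), ([237, 284, 10, 30, 229], [241.7, 298.4])]
red [([231, 85, 35, 45, 1188], [248.5, 106.3]), ([242, 197, 11, 11, 96], [246.8, 202.0])]
orange [([227, 167, 9, 27, 168], [230.8, 180.0])]
```

View pics/crop1.png

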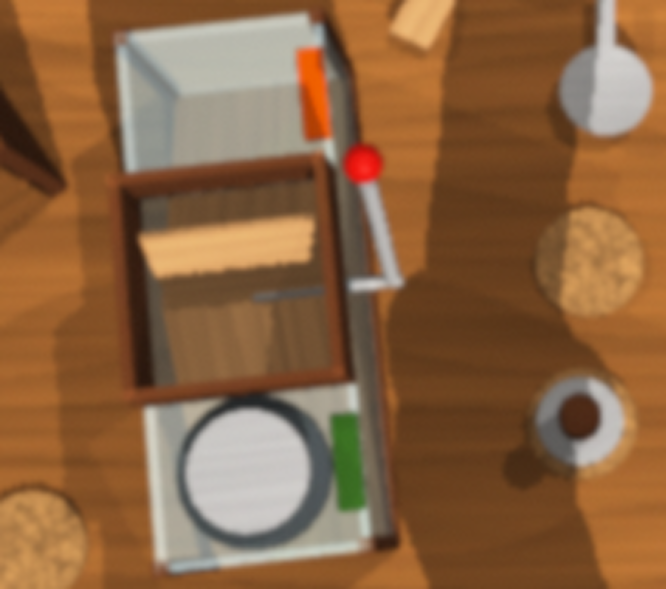

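The crop confirms it: the tamper stands on its own cork rest, which is nearest the base, and the other two discs are decoys. The flap and lever lean to the far side (+), so green goes to the near bin. I still need to check whether the lever is at its stop.

Run:
```python
from h import *
import pickle
fr=pickle.load(open("top0.pkl","rb"))
o=world(fr,231.3,180.2,.177);g=world(fr,241.9,298.6,.177)
ex=(o-g)[:2];print("tiles",o,g,np.hypot(*ex));yaw=np.arctan2(ex[1],ex[0]);print("yaw",yaw)
ex/=np.hypot(*ex);ey=np.array([-ex[1],ex[0]])
C=(o+g)[:2]/2+ey*.066
print("chest from tiles",C)
hc=np.mean([world(fr,130+x/3.1,150+y/3.1,.225)[:2] for x,y in[(112,180),(325,155),(352,380),(130,400)]],0);print("hopper",hc)
pl=world(fr,130+251/3.1,150+466/3.1,.203)[:2];print("plate",pl,pl+.135*ex, "plate from tiles",C-.135*ex)
k=world(fr,247.4,202.6,.2455)[:2];print("knob",k,"in chest",(k-C)@ex,(k-C)@ey,"stop x",.145*np.sin(.5))
print("knob at stop target",C+ex*.0695-ey*.105)
t=world(fr,130+579/3.1,150+415/3.1,.106)[:2];r=world(fr,130+582/3.1,150+425/3.1,.006);print("tamper",t,"rest",r)
f2=world(fr,130+579/3.1,150+422/3.1,.028);print("foot",f2)
for u,v in[(454.8,235.5),(499.9,242.6),(410,280.6)]: print(world(fr,u,v,.072))
```

```text
tiles [0.68273987 0.24516591 0.177     ] [0.41499373 0.21973887 0.177     ] 0.26895079228461577
yaw 0.09468301359604471
chest from tiles [0.54262705 0.29815677]
hopper [0.54052581 0.2949303 ]
plate [0.41134457 0.28276011] [0.54573989 0.29552323] plate from tiles [0.40823173 0.28539365]
knob [0.61586179 0.19976943] in chest 0.06360501742172638 -0.10487038507622404 stop x 0.06951670309760943
knob at stop target [0.62174263 0.20019772]
tamper [0.4492617  0.05450429] rest [0.44714415 0.05225376 0.006     ]
foot [0.44837465 0.05463922 0.028     ]
[ 0.56395056 -0.28291752  0.072     ]
[ 0.54496795 -0.39171348  0.072     ]
[ 0.45591466 -0.16970876  0.072     ]
```

Chest centre is about (0.542, 0.297) with yaw 0.095, so I'll keep the tool yaw at 0.095 throughout. The lever reads close to its stop, but I'll push it fully home first.

Call:
apply_moves(targets=[0,0,0,-10,0.11,0,0,0,-10,0.108,0,17,-30,-2,0,0,17,-30,-2,0,0,17,-30,-2,0,0,17,-30,-2,0,0,17,-30,-2,0,0,17,-30,-2,0,0,17,-30,-2,0,0,17,-30,-2,0,0,17,-30,-2,0,0,17,-30,-2,0])

```text
time_s: 1.1
ee_pos: [0.3413, -0.3016, 0.2836]
tcp_rot: [-0.0, 0.999, 0.048, -0.0]
force: [0.5, 0.1, -0.2]
width: 0.0164
grasp_force: 0.0
```

Call:
apply_moves(targets=[0,17,-30,-2,0,0,17,-30,-2,0,0,17,-30,-2,0,0,17,-30,-2,0,0,17,-30,-2,0,0,17,-30,-2,0,0,17,-30,-2,0,0,17,-30,-2,0,0,17,-30,-2,0,0,17,-30,-2,0,0,17,-30,-2,0,0,17,-30,-2,0])

```text
time_s: 2.1
ee_pos: [0.51, 0.0758, 0.3076]
tcp_rot: [0.0, 0.999, 0.048, -0.0]
force: [0.4, -1.1, 0.0]
width: 0.0005
grasp_force: 0.0
```

```bash
cat >> h.py <<'E'
def pose():
    s=state();w,x,y,z=s["tcp_rot"];from scipy.spatial.transform import Rotation as Ro
    return np.array(s["ee_pos"]),Ro.from_quat([x,y,z,w]).as_matrix()
def go(*T):
    p,R=pose();print("at",np.round(p,4),"yaw",round(float(np.arctan2(R[1,0],R[0,0])),4),"zaxis",np.round(R[:,2],3))
    for t in T: t=np.array(t);d=R.T@(t-p)*1000;print(t,"->",np.round(d,1),"rows",round(float(np.linalg.norm(d)/38),1));p=t
E
python3 -c "
from h import *
go((.567,.193,.31),(.567,.193,.255))"
```

```text
at [0.51   0.0758 0.3076] yaw 0.0953 zaxis [-0. -0. -1.]
[0.567 0.193 0.31 ] -> [  67.9 -111.2   -2.5] rows 3.4
[0.567 0.193 0.255] -> [ 0. -0. 55.] rows 1.4
```

Call:
apply_moves(targets=[0,16,-28,0,0,0,16,-28,0,0,0,16,-28,0,0,0,16,-28,0,0,0,0,0,0,0,0,0,0,28,0,0,0,0,25,0,0,0,0,0,0,0,12,0,0,0,0,10,0,0,0,0,8,0,0,0,0,0,0,0,0])

```text
time_s: 3.1
ee_pos: [0.5947, 0.1945, 0.2555]
tcp_rot: [-0.0, 0.999, 0.047, 0.001]
force: [0.1, -0.6, 0.9]
width: 0.0004
grasp_force: 0.0
```

```bash
python3 -c "
from h import *
p,R=pose();print(p,state()['force'])
C=np.array([.542,.2965]);e=np.array([.9955,.0945]);n=np.array([-.0945,.9955])
print((p[:2]-C)@e,(p[:2]-C)@n)
fr=grab_frame('top');hsv=cv2.cvtColor(fr['pixels'][:,:,::-1].copy(),cv2.COLOR_BGR2HSV)
n_,l,st,c=cv2.connectedComponentsWithStats(cv2.inRange(hsv,(0,220,120),(4,255,255)))
print([(s.tolist(),q) for s,q in zip(st,c) if 25<s[4]<3000])
save(fr,'pics/t1.png')"
```

```text
[0.59465326 0.19454178 0.25550597] [ 0.05514618 -0.55033659  0.9223732 ]
0.04278127265054813 -0.1064751414757615
[([231, 85, 32, 33, 756], array([246.04365079,  99.42592593])), ([241, 119, 7, 9, 37], array([244.2972973 , 122.35135135]))]
```

Call:
apply_moves(targets=[0,3,0,0,0,0,3,0,0,0,0,0,0,0,0])

```text
time_s: 3.4
ee_pos: [0.5978, 0.1956, 0.2548]
tcp_rot: [0.0, 0.999, 0.048, -0.001]
force: [-3.6, -0.5, 2.2]
width: 0.0005
grasp_force: 1.4
```

Call:
apply_moves(targets=[0,3,0,0,0,0,0,0,0,0])

```text
time_s: 3.57
ee_pos: [0.5984, 0.1959, 0.2545]
tcp_rot: [0.001, 0.999, 0.049, -0.003]
force: [-9.7, -2.3, 5.6]
width: 0.0008
grasp_force: 5.4
```

Call:
apply_moves(targets=[0,3,0,0,0,0,0,0,0,0])

```text
time_s: 3.73
ee_pos: [0.5989, 0.1959, 0.2544]
tcp_rot: [0.002, 0.999, 0.049, -0.006]
force: [-17.8, -4.9, 11.5]
width: 0.0006
grasp_force: 9.4
```

The force rises to 18 N with no further motion, so the lever is at its + stop. Next I'll back off and go to fruit C.

Call:
apply_moves(targets=[0,-20,0,0,0,0,-20,0,0,0,40,0,0,-30,0,80,0,0,-30,0,80,-15,35,0,0,80,-15,35,0,0,80,-15,35,0,0,80,-15,35,0,0,80,-15,35,0,0,80,-15,35,0,0,80,-15,35,0,0,80,0,0,0,0])

```text
time_s: 4.73
ee_pos: [0.4816, -0.0709, 0.3144]
tcp_rot: [0.003, 0.999, 0.042, -0.001]
force: [-0.0, -0.7, 0.3]
width: 0.0623
grasp_force: 0.0
```

```bash
python3 -c "
from h import *
go((.456,-.17,.22),(.456,-.17,.07))"
```

```text
at [ 0.4816 -0.0709  0.3144] yaw 0.0841 zaxis [-0.002 -0.005 -1.   ]
[ 0.456 -0.17   0.22 ] -> [-33.6  96.1  94.9] rows 3.7
[ 0.456 -0.17   0.07 ] -> [  0.3  -0.8 150. ] rows 3.9
```

Call:
apply_moves(targets=[85,-8,24,20,0,85,-8,24,20,0,85,-8,24,20,0,85,-9,24,20,0,85,0,0,0,0])

```text
time_s: 5.15
ee_pos: [0.4562, -0.1655, 0.2311]
tcp_rot: [0.0, 0.999, 0.044, -0.003]
force: [-0.8, -0.0, -0.0]
width: 0.0844
grasp_force: 0.0
```

```bash
cat >> h.py <<'E'
def greens(show=None):
    p,R=pose();fr=grab_frame("wrist");im=fr["pixels"][:,:,::-1].copy()
    if show: cv2.imwrite(show,im)
    hsv=cv2.cvtColor(im,cv2.COLOR_BGR2HSV)
    n,l,st,c=cv2.connectedComponentsWithStats(cv2.inRange(hsv,(40,100,15),(80,255,220)))
    H=np.array(fr["hand_eye"]);F=f(fr)
    for i in range(1,n):
        if st[i][4]<300: continue
        # range at blob centre = top of fruit; move to centre
        u,v=st[i][0]+st[i][2]/2,st[i][1]+st[i][3]/2
        d=np.array([(u-fr["cx"])/F,(v-fr["cy"])/F,1.])
        o=R@H[:3,3]+p; w=R@(H[:3,:3]@d)
        q=o+w*(.0665-o[2])/w[2]
        print("green px",round(u),round(v),st[i].tolist(),"world",np.round(q,4),"d from tcp in tool mm",np.round(R.T@(q-p)*1000,1))
E
python3 -c "
from h import *
go((.456,-.17,.07));greens('pics/w1.png')"
```

```text
at [ 0.4562 -0.1655  0.2311] yaw 0.0888 zaxis [-0.006 -0.    -1.   ]
[ 0.456 -0.17   0.07 ] -> [  0.3   4.5 161.1] rows 4.2
green px 506 76 [459, 30, 95, 93, 6613] world [ 0.5643 -0.2857  0.0665] d from tcp in tool mm [ 98.  129.3 164. ]
green px 620 122 [601, 81, 39, 82, 2348] world [ 0.5419 -0.3712  0.0665] d from tcp in tool mm [ 68.  212.5 164.2]
green px 323 217 [283, 177, 80, 80, 4805] world [ 0.4557 -0.1704  0.0665] d from tcp in tool mm [ -0.    4.9 164.6]
```

View pics/w1.png

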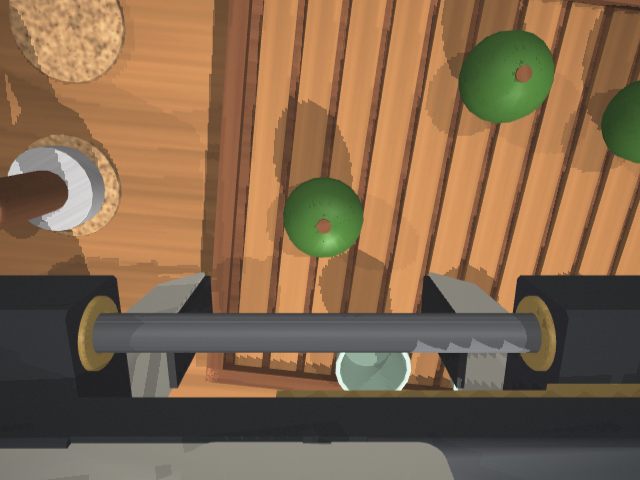

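The wrist view shows fruit C at (323,217), centred between the jaws, with the tamper standing on cork at (60,187). The measurements agree, so I'll descend and grip.

Call:
apply_moves(targets=[85,0,3,40,0,85,0,2,40,0,85,0,0,40,0,85,0,0,38,0,85,0,0,0,0,50,0,0,0,0,50,0,0,0,0,50,0,0,0,0,50,0,0,0,0,50,0,0,0,0])

```text
time_s: 6.03
ee_pos: [0.4624, -0.1662, 0.0791]
tcp_rot: [0.001, 0.999, 0.048, 0.002]
force: [0.4, 0.3, 8.4]
width: 0.0579
grasp_force: 30.0
```

Call:
apply_moves(targets=[45,0,0,0,0,45,0,0,-10,0,45,0,0,-40,0,45,0,0,-40,0,45,0,0,-40,0,45,0,0,-40,0,45,0,0,-40,0,45,0,0,-30,0])

```text
time_s: 6.7
ee_pos: [0.461, -0.1647, 0.3211]
tcp_rot: [0.001, 0.999, 0.048, 0.002]
force: [0.6, -0.7, -0.5]
width: 0.0577
grasp_force: 30.0
```

```bash
python3 -c "
from h import *
go((.53,.2955,.32),(.53,.2955,.265),(.564,-.285,.32))"
```

```text
at [ 0.461  -0.1647  0.3211] yaw 0.0968 zaxis [ 0.003 -0.002 -1.   ]
[0.53   0.2955 0.32  ] -> [ 1.131e+02 -4.514e+02  3.000e-01] rows 12.2
[0.53   0.2955 0.265 ] -> [-0.2 -0.1 55. ] rows 1.4
[ 0.564 -0.285  0.32 ] -> [-22.1 581.2 -53.6] rows 15.4
```

Call:
apply_moves(targets=[45,9,-37,0,0,45,9,-37,0,0,45,9,-37,0,0,45,9,-37,0,0,45,9,-37,0,0,45,9,-37,0,0,45,10,-38,0,0,45,10,-38,0,0,45,10,-38,0,0,45,10,-38,0,0,45,10,-38,0,0,45,9,-38,0,0])

```text
time_s: 7.7
ee_pos: [0.5298, 0.2949, 0.3176]
tcp_rot: [0.0, 0.999, 0.048, 0.0]
force: [1.2, -0.5, 0.5]
width: 0.058
grasp_force: 30.0
```

Call:
apply_moves(targets=[45,0,0,25,0,45,0,0,25,0,45,0,0,0,0,45,0,0,0,0])

```text
time_s: 8.03
ee_pos: [0.5291, 0.2925, 0.2665]
tcp_rot: [0.001, 0.999, 0.048, -0.001]
force: [0.8, -1.2, -0.5]
width: 0.0582
grasp_force: 30.0
```

```bash
python3 -c "
from h import *
go((.532,.2955,.265));save(grab_frame('side'),'pics/s2.png')"
```

```text
at [0.5291 0.2925 0.2665] yaw 0.096 zaxis [-0.002 -0.002 -1.   ]
[0.532  0.2955 0.265 ] -> [ 3.2 -2.7  1.4] rows 0.1
```

View pics/s2.png

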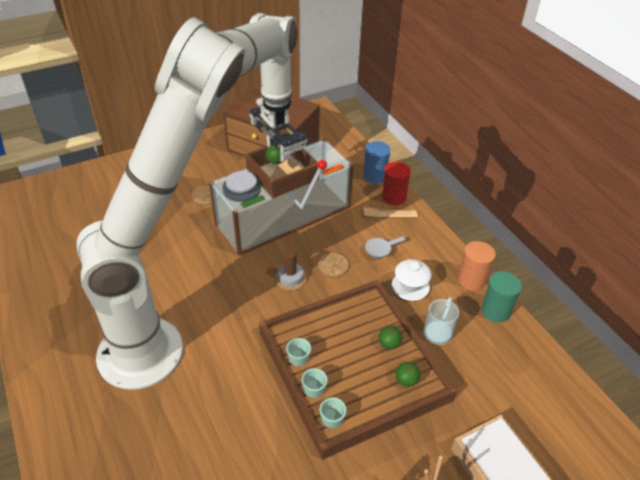

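The side view shows the fruit held over the hopper mouth at (274,155), with the lever leaning far at (320,165). I'll release it and go to fruit A.

Call:
apply_moves(targets=[85,0,0,0,0,85,0,0,0,0,85,0,0,0,0,85,0,0,0,0,85,0,0,-25,0,85,0,0,-30,0,85,-1,37,0,0,85,-1,37,0,0,85,-1,37,0,0,85,-1,37,0,0,85,-1,37,0,0,85,-1,37,0,0])

```text
time_s: 9.08
ee_pos: [0.5452, 0.0701, 0.3224]
tcp_rot: [0.0, 0.999, 0.048, 0.001]
force: [-0.2, -0.1, 0.8]
width: 0.0849
grasp_force: 0.0
```

Call:
apply_moves(targets=[85,-2,37,0,0,85,-2,37,0,0,85,-2,37,0,0,85,-2,37,0,0,85,-2,37,0,0,85,-2,37,20,0,85,-2,37,25,0,85,-2,37,25,0,85,0,25,25,0,85,0,0,0,0,85,0,0,0,0])

```text
time_s: 10.0
ee_pos: [0.5582, -0.2458, 0.2285]
tcp_rot: [-0.001, 0.999, 0.046, -0.001]
force: [0.5, 0.5, 0.4]
width: 0.0849
grasp_force: 0.0
```

```bash
python3 -c "
from h import *
go((.564,-.285,.07));greens()
fr=grab_frame('top');save(fr,'pics/t3.png')
hsv=cv2.cvtColor(fr['pixels'][:,:,::-1].copy(),cv2.COLOR_BGR2HSV)
n_,l,st,c=cv2.connectedComponentsWithStats(cv2.inRange(hsv,(40,100,15),(80,255,220)))
print([(s.tolist(),np.round(q)) for s,q in zip(st,c) if 25<s[4]<3000])
cv2.imwrite('pics/t3c.png',cv2.resize(fr['pixels'][150:340,130:345,::-1],None,fx=2,fy=2))"
```

```text
at [ 0.5582 -0.2458  0.2285] yaw 0.0916 zaxis [-0.003  0.002 -1.   ]
[ 0.564 -0.285  0.07 ] -> [  2.6  39.9 158.4] rows 4.3
green px 370 216 [330, 175, 81, 81, 4931] world [ 0.5631 -0.2848  0.0665] d from tcp in tool mm [  1.7  39.7 161.9]
green px 512 252 [468, 213, 87, 79, 4811] world [ 0.5445 -0.3937  0.0665] d from tcp in tool mm [-26.7 146.4 161.7]
[([435, 82, 40, 45, 1224], array([455., 104.])), ([445, 238, 22, 10, 143], array([456., 242.])), ([237, 284, 11, 31, 255], array([242., 299.]))]
```

View pics/t3c.png

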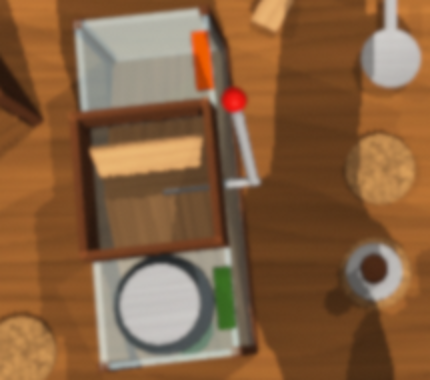

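The hopper is empty, the lever unchanged, and there's a hint of green under the plate, so fruit C is in the near bin. Now grasping fruit A.

Call:
apply_moves(targets=[80,1,20,0,0,80,1,20,30,0,80,0,0,40,0,80,0,0,40,0,80,0,0,40,0,80,0,0,6,0,80,0,0,0,0,50,0,0,0,0,50,0,0,0,0,50,0,0,0,0,50,0,0,0,0,45,0,0,0,0])

```text
time_s: 11.1
ee_pos: [0.5674, -0.284, 0.0771]
tcp_rot: [0.001, 0.999, 0.048, 0.002]
force: [-0.0, 0.5, 6.7]
width: 0.0579
grasp_force: 30.0
```

Call:
apply_moves(targets=[45,0,0,0,0,45,0,0,-10,0,45,0,0,-40,0,45,0,0,-40,0,45,0,0,-40,0,45,0,0,-40,0,45,0,0,-40,0,45,0,0,-35,0,45,0,0,0,0])

```text
time_s: 11.85
ee_pos: [0.5693, -0.2836, 0.3292]
tcp_rot: [0.003, 0.999, 0.048, 0.006]
force: [0.7, 0.3, 0.3]
width: 0.0577
grasp_force: 30.0
```

```bash
python3 -c "
from h import *
go((.530,.295,.32),(.530,.295,.265))"
```

```text
at [ 0.5693 -0.2836  0.3292] yaw 0.0961 zaxis [ 0.012 -0.006 -1.   ]
[0.53  0.295 0.32 ] -> [  16.3 -579.7    5.2] rows 15.3
[0.53  0.295 0.265] -> [-0.6 -0.4 55. ] rows 1.4
```

Call:
apply_moves(targets=[45,1,-36,0,0,45,1,-36,0,0,45,1,-36,0,0,45,1,-36,0,0,45,1,-36,0,0,45,1,-36,0,0,45,1,-36,0,0,45,1,-36,0,0,45,1,-36,0,0,45,1,-36,0,0,45,1,-36,0,0,45,1,-36,0,0])

```text
time_s: 12.85
ee_pos: [0.5356, 0.1493, 0.3201]
tcp_rot: [0.0, 0.999, 0.048, 0.001]
force: [0.2, -0.4, -0.5]
width: 0.0578
grasp_force: 30.0
```

Call:
apply_moves(targets=[45,1,-36,0,0,45,1,-36,0,0,45,1,-36,0,0,45,1,-36,0,0,45,0,0,30,0,45,0,0,30,0,45,0,0,0,0,45,0,0,0,0])

```text
time_s: 13.52
ee_pos: [0.5255, 0.2906, 0.2586]
tcp_rot: [0.001, 0.999, 0.048, -0.001]
force: [0.6, 0.1, 0.5]
width: 0.0578
grasp_force: 30.0
```

Call:
apply_moves(targets=[85,0,0,0,0,85,0,0,0,0,85,0,0,0,0,85,0,0,0,0,85,0,0,-30,0,85,0,0,-30,0,85,-2,38,0,0,85,-2,38,0,0,85,-2,38,0,0,85,-2,38,0,0,85,-2,38,0,0,85,-2,38,0,0])

```text
time_s: 14.52
ee_pos: [0.5363, 0.0615, 0.3203]
tcp_rot: [0.0, 0.999, 0.048, 0.001]
force: [0.4, 1.0, 0.5]
width: 0.0853
grasp_force: 0.0
```

Call:
apply_moves(targets=[85,-3,38,0,0,85,-3,38,0,0,85,-3,38,0,0,85,-3,38,0,0,85,-3,38,0,0,85,-3,38,0,0,85,-3,38,20,0,85,-3,38,25,0,85,-3,38,25,0,85,-3,38,25,0,85,0,30,0,0,85,0,0,0,0])

```text
time_s: 15.52
ee_pos: [0.5427, -0.3457, 0.2293]
tcp_rot: [0.001, 0.999, 0.043, -0.001]
force: [-0.3, -1.1, -0.0]
width: 0.0852
grasp_force: 0.0
```

```bash
python3 -c "
from h import *
go((.5445,-.3937,.073));greens()
fr=grab_frame('top');cv2.imwrite('pics/t4c.png',cv2.resize(fr['pixels'][150:340,130:345,::-1],None,fx=2,fy=2))"
```

```text
at [ 0.5427 -0.3457  0.2293] yaw 0.0851 zaxis [-0.003 -0.002 -1.   ]
[ 0.5445 -0.3937  0.073 ] -> [ -1.8  47.7 156.4] rows 4.3
green px 380 220 [340, 180, 81, 79, 4891] world [ 0.5447 -0.3933  0.0665] d from tcp in tool mm [ -1.5  47.3 162.9]
```

View pics/t4c.png

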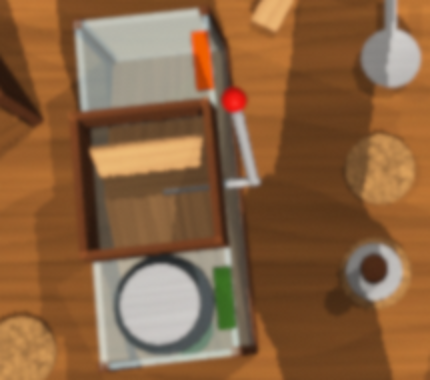

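The hopper is empty again. On to fruit B, where the measurements agree.

Call:
apply_moves(targets=[85,0,23,0,0,85,0,23,30,0,85,0,0,40,0,85,0,0,40,0,85,0,0,40,0,85,0,0,6,0,85,0,0,0,0,50,0,0,0,0,50,0,0,0,0,50,0,0,0,0,50,0,0,0,0,45,0,0,0,0])

```text
time_s: 16.62
ee_pos: [0.551, -0.3833, 0.0777]
tcp_rot: [0.001, 0.999, 0.048, 0.001]
force: [-0.5, -0.0, 7.0]
width: 0.0578
grasp_force: 30.0
```

Call:
apply_moves(targets=[45,0,0,0,0,45,0,0,-10,0,45,0,0,-40,0,45,0,0,-40,0,45,0,0,-40,0,45,0,0,-40,0,45,0,0,-40,0,45,0,0,-35,0,45,0,0,0,0])

```text
time_s: 17.37
ee_pos: [0.5534, -0.3828, 0.3304]
tcp_rot: [0.004, 0.999, 0.048, 0.006]
force: [2.0, 0.5, 0.5]
width: 0.0574
grasp_force: 30.0
```

```bash
python3 -c "
from h import *
go((.530,.295,.32),(.530,.295,.265))"
```

```text
at [ 0.5534 -0.3828  0.3304] yaw 0.0961 zaxis [ 0.011 -0.007 -1.   ]
[0.53  0.295 0.32 ] -> [  41.7 -677.     5.4] rows 17.9
[0.53  0.295 0.265] -> [-0.6 -0.4 55. ] rows 1.4
```

Call:
apply_moves(targets=[45,2,-37,0,0,45,2,-37,0,0,45,2,-37,0,0,45,2,-37,0,0,45,2,-37,0,0,45,2,-37,0,0,45,2,-37,0,0,45,2,-37,0,0,45,2,-37,0,0,45,2,-37,0,0,45,2,-37,0,0,45,2,-37,0,0])

```text
time_s: 18.37
ee_pos: [0.5305, 0.0637, 0.3209]
tcp_rot: [0.0, 0.999, 0.048, 0.0]
force: [1.0, -0.0, -1.0]
width: 0.0573
grasp_force: 30.0
```

Call:
apply_moves(targets=[45,3,-38,0,0,45,3,-38,0,0,45,3,-38,0,0,45,3,-38,0,0,45,3,-38,0,0,45,3,-38,0,0,45,0,0,30,0,45,0,0,30,0,45,0,0,0,0,45,0,0,0,0])

```text
time_s: 19.2
ee_pos: [0.5263, 0.2897, 0.2594]
tcp_rot: [0.001, 0.999, 0.048, -0.002]
force: [1.0, -0.2, 0.5]
width: 0.0577
grasp_force: 30.0
```

Call:
apply_moves(targets=[85,0,0,0,0,85,0,0,0,0,85,0,0,0,0,85,0,0,0,0,75,0,0,-30,0,75,0,0,-30,0,75,-13,30,0,0,75,-13,30,0,0,75,-13,30,0,0,75,-14,32,0,0,75,-14,32,0,0,75,-14,32,0,0])

```text
time_s: 20.2
ee_pos: [0.464, 0.0964, 0.3209]
tcp_rot: [0.0, 0.999, 0.048, 0.0]
force: [0.3, -0.6, -0.1]
width: 0.0747
grasp_force: 0.0
```

Call:
apply_moves(targets=[75,-18,40,0,0,75,0,0,0,0,75,0,0,0,0,75,0,0,0,0,75,0,0,0,0,75,0,0,0,0])

```text
time_s: 20.7
ee_pos: [0.4514, 0.0603, 0.3208]
tcp_rot: [-0.0, 0.999, 0.05, 0.0]
force: [0.5, 1.0, 0.3]
width: 0.0751
grasp_force: 0.0
```

```bash
cat > look.py <<'E'
from h import *
import pickle
go((.4488,.0545,.085))
fr=grab_frame('side');pickle.dump(fr,open('side5.pkl','wb'))
a=cv2.resize(fr['pixels'][120:310,180:420,::-1],None,fx=2.5,fy=2.5,interpolation=cv2.INTER_CUBIC);cv2.imwrite('pics/s5.png',a)
p,R=pose();fr=grab_frame('wrist');pickle.dump((p,R,fr),open('w5.pkl','wb'));save(fr,'pics/w5.png')
E
python3 look.py
```

```text
at [0.4514 0.0603 0.3208] yaw 0.0994 zaxis [ 0.001  0.001 -1.   ]
[0.4488 0.0545 0.085 ] -> [ -3.3   5.7 235.8] rows 6.2
```

View pics/s5.png

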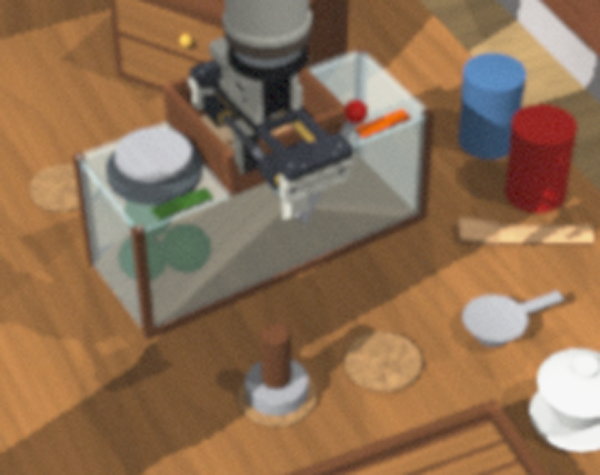

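View pics/w5.png

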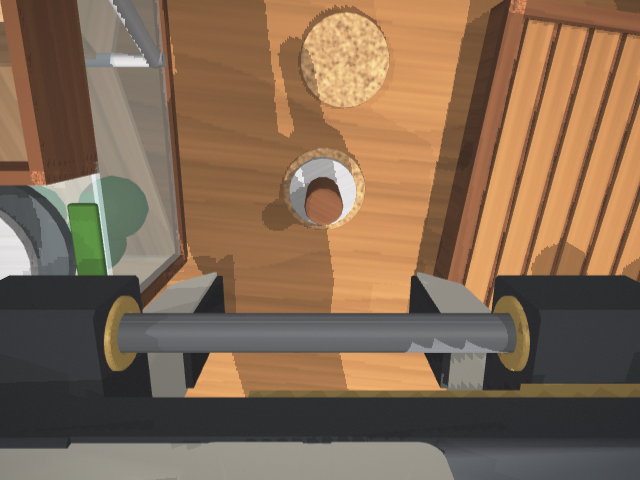

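The side view shows three fruit in the near bin at (145,250), (185,248) and (150,215), and the tamper standing upright. In the wrist view, the handle top is at (324,203) and the cork's outline spans about 281–365 by 148–229.

```bash
cat >> h.py <<'E'
def ww(p,R,fr,u,v,z):
    H=np.array(fr["hand_eye"]);F=f(fr);d=np.array([(u-fr["cx"])/F,(v-fr["cy"])/F,1.])
    o=R@H[:3,3]+p; w=R@(H[:3,:3]@d); return o+w*(z-o[2])/w[2]
E
python3 -c "
from h import *
import pickle
p,R,fr=pickle.load(open('w5.pkl','rb'))
print('handle',ww(p,R,fr,324,207,.106),'foot',ww(p,R,fr,323,192,.028),'rest',ww(p,R,fr,324,188,.006))
fr=grab_frame('top');g=fr['pixels'][:,:,::-1].copy()
cv2.imwrite('pics/t6.png',cv2.resize(g[150:340,130:345],None,fx=3.1,fy=3.1,interpolation=cv2.INTER_CUBIC))
# plate from depth: points within z .198-.208 near
z=fr['range_z'];P=[]
for v in range(275,325):
  for u in range(182,242):
    if z[v,u]>0:
      q=world(fr,u,v)
      if .196<q[2]<.212: P.append(q)
P=np.array(P);print(len(P),P.mean(0),(P.min(0)+P.max(0))/2,np.ptp(P,0))
"
```

```text
handle [0.44960052 0.05368804 0.106     ] foot [0.44990794 0.05346034 0.028     ] rest [0.45084453 0.05215009 0.006     ]
1281 [0.4100888  0.28609485 0.20445321] [0.41655629 0.29405732 0.20394611] [0.09858569 0.10190103 0.01585045]
```

Call:
apply_moves(targets=[75,-3,6,30,0,75,0,0,35,0,75,0,0,35,0,75,0,0,35,0,75,0,0,35,0,75,0,0,35,0,75,0,0,35,0,75,0,0,0,0,75,0,0,0,0])

```text
time_s: 21.6
ee_pos: [0.4472, 0.0532, 0.0793]
tcp_rot: [-0.001, 0.999, 0.049, -0.002]
force: [1.2, 0.6, -0.1]
width: 0.075
grasp_force: 0.0
```

Call:
apply_moves(targets=[25,0,0,0,0,25,0,0,0,0,25,0,0,0,0,25,0,0,0,0,25,0,0,0,0,25,0,0,0,0,25,0,0,0,0])

```text
time_s: 22.18
ee_pos: [0.4492, 0.0525, 0.081]
tcp_rot: [-0.0, 0.999, 0.048, 0.001]
force: [-0.2, -0.8, -3.1]
width: 0.0338
grasp_force: 30.0
```

```bash
python3 -c "
from h import *
go((.4494,.0535,.081),(.4494,.0535,.31),(.410,.284,.31),(.410,.284,.285))"
```

```text
at [0.4492 0.0525 0.081 ] yaw 0.0957 zaxis [ 0.001  0.001 -1.   ]
[0.4494 0.0535 0.081 ] -> [ 0.3 -1.  -0. ] rows 0.0
[0.4494 0.0535 0.31  ] -> [ 3.00e-01 -1.00e-01 -2.29e+02] rows 6.0
[0.41  0.284 0.31 ] -> [-1.720e+01 -2.332e+02  1.000e-01] rows 6.2
[0.41  0.284 0.285] -> [-0.  0. 25.] rows 0.7
```

Call:
apply_moves(targets=[20,0,0,-15,0,20,0,0,-30,0,20,0,0,-30,0,20,0,0,-30,0,20,0,0,-35,0,20,0,0,-35,0,20,0,0,-35,0,20,0,0,-20,0,20,0,0,0,0])

```text
time_s: 22.93
ee_pos: [0.4508, 0.0525, 0.3141]
tcp_rot: [0.001, 0.999, 0.048, 0.003]
force: [0.4, 0.4, -3.8]
width: 0.0337
grasp_force: 30.0
```

Call:
apply_moves(targets=[20,-2,-29,0,0,20,-2,-29,0,0,20,-2,-29,0,0,20,-2,-29,0,0,20,-2,-29,0,0,20,-2,-29,0,0,20,-2,-29,0,0,20,-2,-29,0,0,20,0,0,15,0,20,0,0,10,0,20,0,0,0,0,20,0,0,0,0])

```text
time_s: 23.93
ee_pos: [0.4099, 0.2797, 0.2836]
tcp_rot: [0.001, 0.999, 0.047, -0.002]
force: [-0.3, 0.2, -3.2]
width: 0.0333
grasp_force: 30.0
```

```bash
python3 -c "
from h import *
go((.410,.284,.27))
print(state()['force'])
fr=grab_frame('side');a=cv2.resize(fr['pixels'][110:260,170:370,::-1],None,fx=3.5,fy=3.5,interpolation=cv2.INTER_CUBIC);cv2.imwrite('pics/s7.png',a)
"
```

```text
at [0.4099 0.2797 0.2836] yaw 0.095 zaxis [-0.003 -0.002 -1.   ]
[0.41  0.284 0.27 ] -> [ 0.6 -4.3 13.6] rows 0.4
[-0.29730531  0.24438814 -3.16225642]
```

View pics/s7.png

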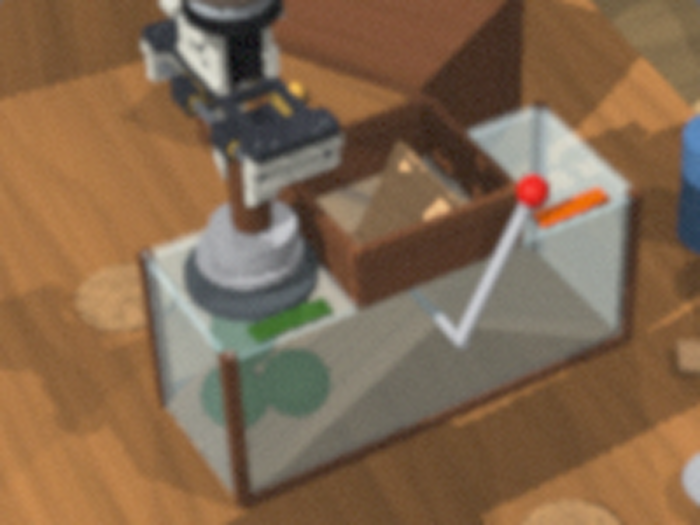

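The tamper is centred just above the plate at (252,250). I'll press down now in small steps.

Call:
apply_moves(targets=[20,0,-4,0,0,20,0,0,4,0,20,0,0,4,0,20,0,0,4,0,20,0,0,4,0,20,0,0,3,0,20,0,0,0,0,20,0,0,0,0])

```text
time_s: 24.65
ee_pos: [0.4109, 0.2856, 0.267]
tcp_rot: [-0.0, 0.999, 0.048, 0.001]
force: [0.1, -1.8, 5.6]
width: 0.0336
grasp_force: 30.0
```

Call:
apply_moves(targets=[20,0,0,2,0,20,0,0,2,0,20,0,0,1,0,20,0,0,0,0])

```text
time_s: 24.98
ee_pos: [0.4113, 0.2859, 0.2635]
tcp_rot: [0.0, 0.999, 0.048, 0.001]
force: [-2.7, -4.3, 17.9]
width: 0.0336
grasp_force: 30.0
```

Call:
apply_moves(targets=[20,0,0,2,0,20,0,0,0,0,20,0,0,0,0])

```text
time_s: 25.23
ee_pos: [0.4126, 0.2864, 0.2628]
tcp_rot: [-0.0, 0.999, 0.048, 0.003]
force: [-1.2, -4.8, 24.3]
width: 0.0336
grasp_force: 30.0
```

Call:
apply_moves(targets=[20,0,0,2,0,20,0,0,0,0,20,0,0,0,0])

```text
time_s: 25.48
ee_pos: [0.414, 0.2865, 0.2619]
tcp_rot: [-0.0, 0.999, 0.047, 0.004]
force: [-0.1, -6.4, 29.7]
width: 0.0335
grasp_force: 30.0
```

The stiffness has jumped to about 8 N/mm against the spring's 0.6, so the plate is bottomed out. I'll hold it there.

Call:
apply_moves(targets=[20,0,0,0,0,20,0,0,0,0,20,0,0,0,0,20,0,0,0,0,20,0,0,0,0,20,0,0,0,0,20,0,0,0,0,20,0,0,0,0,20,0,0,0,0,20,0,0,0,0,20,0,0,0,0,20,0,0,0,0])

```text
time_s: 26.48
ee_pos: [0.414, 0.2865, 0.2619]
tcp_rot: [-0.0, 0.999, 0.047, 0.004]
force: [-0.6, -5.8, 29.4]
width: 0.0339
grasp_force: 30.0
```

```bash
python3 -c "
from h import *
go((.410,.284,.27))
print(state()['force'])
fr=grab_frame('side');a=cv2.resize(fr['pixels'][140:220,190:300,::-1],None,fx=6,fy=6,interpolation=cv2.INTER_CUBIC);cv2.imwrite('pics/s8.png',a)
"
```

```text
at [0.414  0.2865 0.2619] yaw 0.0946 zaxis [ 0.009  0.001 -1.   ]
[0.41  0.284 0.27 ] -> [-4.1  2.1 -8.2] rows 0.2
[-0.55087015 -5.78581976 29.44456306]
```

View pics/s8.png

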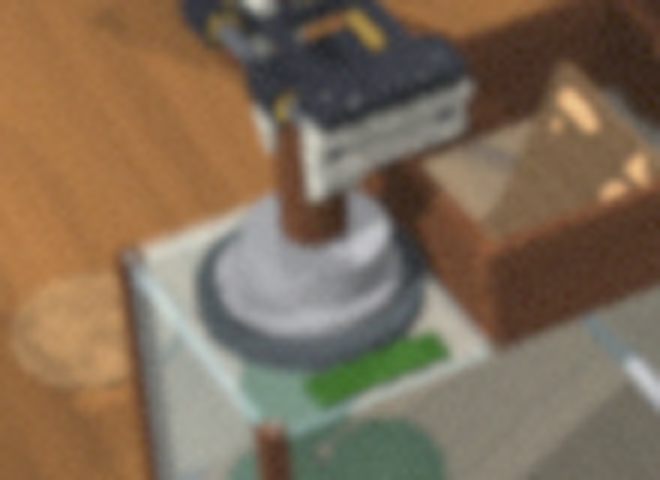

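The foot sits flush and level in the plate ring at about (310,270). I'll lift and return to the rest.

Call:
apply_moves(targets=[20,0,0,-5,0,20,0,0,-10,0,20,0,0,-15,0,20,0,0,-25,0,20,0,0,-10,0,20,2,29,0,0,20,2,29,0,0,20,2,29,0,0,20,2,29,0,0,20,2,29,0,0,20,2,29,0,0,20,2,29,0,0])

```text
time_s: 27.53
ee_pos: [0.4427, 0.0832, 0.3216]
tcp_rot: [0.0, 0.999, 0.048, -0.001]
force: [0.7, -0.1, -3.8]
width: 0.0336
grasp_force: 30.0
```

Call:
apply_moves(targets=[20,0,29,0,0,20,0,0,0,0,20,0,0,0,0,20,0,0,0,0])

```text
time_s: 27.87
ee_pos: [0.4457, 0.0562, 0.3219]
tcp_rot: [-0.0, 0.999, 0.048, -0.001]
force: [-0.0, -0.1, -4.4]
width: 0.0339
grasp_force: 30.0
```

```bash
python3 -c "
from h import *
go((.450,.053,.085))
print(state()['force'])"
```

```text
at [0.4457 0.0562 0.3219] yaw 0.0956 zaxis [-0.001  0.001 -1.   ]
[0.45  0.053 0.085] -> [  4.2   3.7 236.9] rows 6.2
[-0.01741802 -0.11886397 -4.36005522]
```

Call:
apply_moves(targets=[20,4,4,30,0,20,0,0,35,0,20,0,0,35,0,20,0,0,35,0,20,0,0,35,0,20,0,0,35,0,20,0,0,20,0,20,0,0,6,0,20,0,0,4,0,20,0,0,0,0,20,0,0,0,0])

```text
time_s: 28.78
ee_pos: [0.4519, 0.053, 0.0887]
tcp_rot: [-0.0, 0.999, 0.048, 0.001]
force: [-0.1, -0.4, -4.1]
width: 0.0334
grasp_force: 30.0
```

Call:
apply_moves(targets=[20,-1,0,4,0,20,0,0,2,0,20,0,0,0,0,20,0,0,0,0])

```text
time_s: 29.12
ee_pos: [0.4499, 0.0518, 0.0818]
tcp_rot: [0.0, 0.999, 0.048, 0.0]
force: [-0.4, -0.1, -4.0]
width: 0.034
grasp_force: 30.0
```

Call:
apply_moves(targets=[20,0,0,2,0,20,0,0,0,0,20,0,0,0,0])

```text
time_s: 29.37
ee_pos: [0.4501, 0.052, 0.0805]
tcp_rot: [0.001, 0.999, 0.048, 0.0]
force: [-3.2, -0.8, 10.2]
width: 0.0337
grasp_force: 30.0
```

The foot is in contact with the rest. Relaxing slightly, then releasing and lifting clear.

Call:
apply_moves(targets=[20,0,0,-1,0,40,0,0,0,0,70,0,0,0,0,70,0,0,0,0,70,0,0,0,0,70,0,0,0,0,70,0,0,0,0,70,0,0,-20,0,70,0,0,-40,0,70,0,0,-40,0,70,0,0,-40,0,70,0,0,-40,0])

```text
time_s: 30.37
ee_pos: [0.4491, 0.0526, 0.2619]
tcp_rot: [-0.0, 0.999, 0.048, -0.001]
force: [1.3, -0.8, 0.5]
width: 0.0695
grasp_force: 0.0
```

Call:
apply_moves(targets=[70,0,0,-40,0,70,0,30,0,0,70,0,30,0,0,70,0,30,0,0,70,0,30,0,0,70,0,0,0,0,70,0,0,0,0,70,0,0,0,0])

```text
time_s: 31.03
ee_pos: [0.461, -0.0667, 0.3003]
tcp_rot: [-0.0, 0.999, 0.048, -0.0]
force: [-1.3, -0.2, 1.0]
width: 0.07
grasp_force: 0.0
```

```bash
python3 -c "
from h import *
fr=grab_frame('side');a=cv2.resize(fr['pixels'][120:420,180:480,::-1],None,fx=2,fy=2,interpolation=cv2.INTER_CUBIC);cv2.imwrite('pics/s9.png',a)
fr=grab_frame('top');print('plate z',[world(fr,u,v)[2].round(4) for u,v in((205,300),(212,295),(218,303))])
print(state()['force'])"
```

```text
plate z [np.float64(0.2051), np.float64(0.2044), np.float64(0.2055)]
[ 0.42572416 -0.00389643  0.80751656]
```

View pics/s9.png

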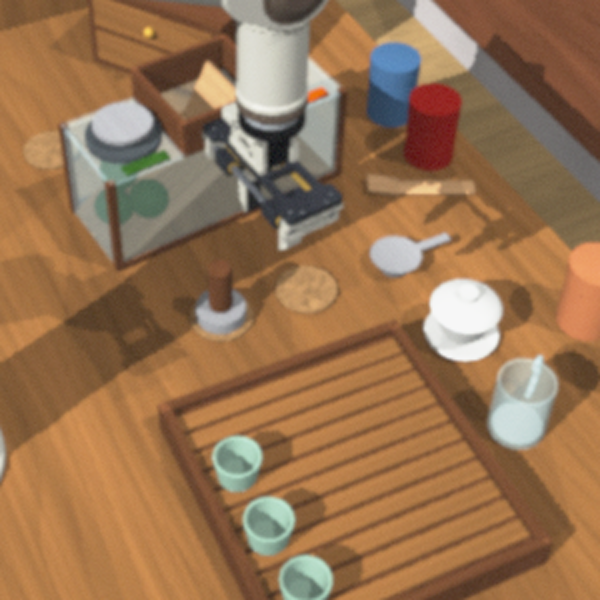

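The tamper stands upright on its cork at (222,305), the plate is back up, the tray has no fruit left and the tea things are all standing.

```bash
python3 -c "
from plant import job_done
print(job_done())"
```

```text
the job is handed in; nothing more can be done
None
```

The job is handed in with no verdict returned: all three fruit, all green, are in the near bin under the green tile, the plate was pressed home and held for over a second, and the tamper stands upright on its rest with no tea things knocked over.

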